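# Bin the cracked cover and take the spinner cap off a desk fan

## Task

The desk fan is being taken apart for cleaning: take the cracked grey dust cover off its hub and drop it into the wire basket. Then loosen the orange spinner cap underneath; nobody knows whether it has a left-hand or a right-hand thread, so try it both ways to find which way it gives, then lift it off. Finish while still holding the cap in the gripper, upright and still, about 10 cm straight above the hub, with everything else on the desk left where it was.

Things in the scene. Friction and masses are not known exactly. Their poses are not given: they have to be found in the camera images.
- fan: head of a desk fan, fixed, lying on its back on the desk: white motor pod, four blue blades in a round wire dish 230 mm across and 33 mm high, blades below 62 mm. Origin at the centre of its underside, z up. The blades and hub are locked and do not turn.
- hub_top (a point): centre of the hub's flat round top (68 mm across), 62 mm above the desk, on the fan's axis; the cap and the cover both stand on this face. A steel neck under the cap holds it.
- cover: cracked grey dust cover, about 50 g, loose: an upside-down cup 60 mm across and 52 mm high standing over the cap on the hub, with a finger bar on its top, 16 mm wide (along its y), 42 mm long (along its x) and 28 mm high; 80 mm high in all. Origin at the centre of its lower rim, z up. Just lifts straight up off the cap; raise it at least 55 mm to clear the cap.
- cover_grip (a point): centre of the cover's finger bar, 66 mm above the cover's origin; the bar reaches 14 mm above and below this point
- cover_mid (a point): middle of the cover, 35 mm above its lower rim
- cap: orange ribbed round spinner cap, 44 mm across, 40 mm high, about 45 g, hidden under the cover at the start, standing centred on the hub top. Origin at the centre of its lower rim, z up its axis. Grip it across its diameter from above, over its upper 33 mm. Quick-turn thread, left- or right-hand, not visible from outside.
- cap_top (a point): centre of the cap's flat top, 40 mm above its lower rim. Turned the loosening way the cap moves with little torque and does not climb; 65 to 100 degrees from its starting angle (aim for 80) it is free and lifts straight off. The other way it jams hard (well over 0.4 N m; free turning takes under 0.15) within 5 to 20 degrees: then turn it back past the start and on. Until free it cannot be pulled up more than 3 mm.
- basket: fixed dark wire waste basket, open on top, 220 mm (its x) by 170 mm (its y), 90 mm high, wires 5 mm thick, floor 3 mm. Origin at the centre of its underside, z up.
- screwdriver: red-handled screwdriver, 170 mm long, lying; loose, to be left alone. Origin at its underside.
- brush: cleaning brush lying; loose, to be left alone. Origin at its underside.
- guard_nut: flat white plastic ring nut, 72 mm across, 12 mm high, lying (not the cap); loose, to be left alone. Origin at its underside.
- mug: blue mug, 80 mm across, 95 mm tall; loose, to be left alone. Origin at its underside.
- glue: yellow glue bottle, 40 mm across, 100 mm tall; loose, to be left alone. Origin at its underside.
- trophy: small brass trophy cup, 110 mm tall; loose, to be left alone. Origin at its underside.
Things that resemble listed ones, but are neither listed nor needed, are in the scene too. What is meant by the cover is not green, and is the smaller of those in its own colour. Leave any yellow look-alike of the fan alone.

How it is judged:
On the way, in this order (a step that is already met when the one before it is completed fails the run):
1. the cracked cover lies in the basket, let go, while the cap is still on the hub (x of cover_mid in the frame of basket between -0.105 and 0.105 m and y of cover_mid in the frame of basket between -0.08 and 0.08 m and z of cover_mid in the frame of basket below 0.08 m and contact force between the fingers and cover below 0.1 N and linear speed of cover below 0.05 m/s and distance between cap and hub_top below 0.01 m), for 0.2 s.
2. the cap is off the neck and held above the hub (z of cap in the frame of hub_top above 0.07 m and contact force between the fingers and cap above 1 N and contact force between cap and fan below 0.05 N), for 0.2 s.
At the end, for the whole second after the job is handed in: The gripper holds the cap, upright within 20 degrees and still, its lower rim at least 70 mm above the hub's top and within 80 mm sideways of the fan's axis, touching the fan nowhere; the cover lies in the basket, let go (all of step 2 and horizontal distance between cap and hub_top below 0.08 m and linear speed of cap below 0.03 m/s and angle between cap's own z axis and vertical below 0.35 rad and x of cover_mid in the frame of basket between -0.105 and 0.105 m and y of cover_mid in the frame of basket between -0.08 and 0.08 m and z of cover_mid in the frame of basket below 0.08 m and contact force between the fingers and cover below 0.1 N and linear speed of cover below 0.05 m/s); the arm keeps its last pose, push and grip.
It fails at once if a bystander is shoved (more than 30 mm) (distance of any of screwdriver, brush, guard_nut, mug, glue, trophy from where it was at the start of the episode above 0.03 m).
It also fails if it takes over 66 s, if anything falls off the work surface, if the arm or the gripper's body presses on something with over 40 N, if the wrist force passes 120 N, or if a joint passes its speed limit or range.

## Robot

A 6-joint arm with a two-finger parallel gripper is mounted at the origin on the work surface. World frame = base frame: x ahead of the robot, y to its left, z up, the work surface at z = 0. Lengths are in m, angles in rad, forces in N, time in s.
With the tool pointing down it reaches from about 0.325 to 1 m from the base axis. Payload 5.1 kg.
Tool frame: the origin (TCP) lies at the very end of the fingers, on their centre line; the grasp point (between the pads) lies 19 mm behind it; y points along the fingers, x is the direction in which the jaws open and shut, and the axes are right-handed (so a half turn about y gives the same grasp; the last joint's range is limited). The gripper opens to 85 mm and grips with 20 to 120 N. Pads are 22 mm wide; open, the fingers measure 114 mm over their backs; the gripper's body (76 mm by 85 mm) begins 54 mm behind the grasp point. The pads swing forward as they close: fully open they stand 13 mm farther back than shut.
Start: joints at [-1.248, 0.124, 1.65, -0, 1.367, -0.083], TCP at [0.257, -0.597, 0.231] pointing down, gripper open.
Joint ranges: [-2.61, 2.61], [-1.02, 2.33], [0.03, 2.71], [-1.35, 4.49], [0.32, 2.68], [-2.91, 2.91]. Speed limits (rad/s): [2.57, 2.57, 3.14, 3.14, 3.14, 3.14].

## Interface

Orientations are given as [roll, pitch, yaw] about the fixed x, y, z axes, in that order (R = Rz(yaw) Ry(pitch) Rx(roll)).
In Python, from bench import manip gives the robot as it stands.
- The arm moves only by the tool apply_moves, never from a script. Its argument "moves" is a list of rows, each a list of 7 numbers: the shift along the tool's x, y, z in m, then the turn, a rotation vector about the tool's x, y, z in rad, then the opening in per cent of the stroke, from 0 (shut) to 100 (fully open). In form: [[tx, ty, tz, rx, ry, rz, grip], ...]. A call has 1 to 20 rows; each row shifts and turns the commanded pose from where the row before left it, along the tool's axes as they then stand; what a row does not reach is not made up. A row lasts 1/10 s, in which the tool goes at most 50 mm and 8.59 degrees, less where a joint would pass 70% of its speed; a pose out of reach is approached as far as the arm can. A call is refused whole if a number of a shift passes 0.05 or a number of a turn 0.15, either way. A call with a gripper value outside its range is refused whole. The fingers move at their own pace and stop on an object; "newtons" is the grip in N (left out, the last holds). Time passes only in rows, so rows that do not move let the fingers close. It gives the time, the measured TCP pose, the force and the opening at its end, in the units of the state.
- manip.get_obs(): the state, without advancing time (a new reading comes with each control period).
- manip.capture(name): name is "scene" or "top" or "wrist"; returns the picture (384x512x3 uint8, blue, green, red); there is no depth.
- manip.calibration(name): a dict with "fx", "fy", "cx", "cy" (pixels), "eye" and "attitude" of the camera in the world. Camera axes: x right, y up, looking along -z (the intrinsics and any distortion apply to the point x, -y, -z); pixel columns grow to the right and rows downward; lengths in m; the calibration is good to about 2 mm. The wrist camera is an equidistant fisheye: a pixel r from the principal point sees the ray r / f radians off the axis. A picture is of the moment at which its call begins: read the wrist's pose just before it. calibration takes no time and is no camera call; for the wrist camera it gives the pose at the moment of the call.
- manip.job_done(): hands the job in, once; it reports no verdict.
Trained networks look in the newest picture that a camera, given by its name, has taken for a name from the list of things; names that differ only in an ending like _2 or _b are one class to them, and where a whole thing is asked for, a point or a joint stands for the part that bears it (a point fixed in the world has none). Each returns a list of dicts, best first, with "confidence" (0 to 1); they miss things now and then, are a little off and sometimes report something else, mostly with a low value. They report only what shows in the picture. A call takes as long as a camera call. They do not tell look-alikes from the thing itself.
- manip.find_in(camera, label): "box" ([left, top, width, height] in pixels, round what is visible of it).
The state is a dict: "time": time; "qpos": joint angles; "joint_velocities": joint speeds; "joint_efforts": joint torques, N m; "eef_pos": TCP position; "orientation": TCP orientation; "contact_force": force on the tool from outside, world axes, zero at the start; "torque": the same for the moment, N m; "opening": finger opening in m.
Only numpy, scipy, OpenCV 4.12 (cv2) and the standard library are available. Lean on these libraries where they do the work, as an engineer would, in place of code of your own. Each camera call takes 0.05 s, during which the arm holds its last target. There are 200 camera calls.

## Working session

There is one attempt and no reset: what is moved stays moved. The work goes in short steps, Python scripts to look and compute and a tool call to move; the robot and the scene stay as the last step left them, time stands still between calls to the robot, and variables do not carry over. Pictures are saved under pics/ and viewed, about 8 in all and at most 12, crops included, and the job is handed in when it is done.

Besides the shell and the picture viewer there is one more tool, called after "Emit:" as name([rows], argument=value, ...), one row to a line, values as JSON. apply_moves: Moves the arm, as the interface text tells. Its arguments: {"type":"object","properties":{"moves":{"type":"array","items":{"type":"array","items":{"type":"number"}}},"newtons":{"type":"number"}},"required":["moves"]}

```bash
mkdir -p pics; ls; cat > h.py <<'E'
import numpy as np, cv2
from bench import manip
from scipy.spatial.transform import Rotation as R
def cal(n):
    c=manip.calibration(n); a=np.array(c['attitude'],float)
    M=a if a.shape==(3,3) else (R.from_quat(a).as_matrix() if a.size==4 else R.from_euler('xyz',a).as_matrix())
    return c,np.array(c['eye']),M
def ray(n,u,v,C=None):
    c,e,M=C or cal(n); x=(u-c['cx'])/c['fx']; y=(v-c['cy'])/c['fy']
    if n=='wrist':
        r=np.hypot(x,y)+1e-12; d=np.array([x/r*np.sin(r),-y/r*np.sin(r),-np.cos(r)])
    else: d=np.array([x,-y,-1])
    return e,M@d
def at(n,u,v,z,C=None):
    e,d=ray(n,u,v,C); return e+d*(z-e[2])/d[2]
def proj(n,p,C=None):
    c,e,M=C or cal(n); q=M.T@(np.array(p)-e)
    x,y=q[0],-q[1]
    if n=='wrist':
        r=np.hypot(x,y)+1e-12; t=np.arctan2(r,-q[2]); return c['cx']+c['fx']*x/r*t, c['cy']+c['fy']*y/r*t
    return c['cx']+c['fx']*x/-q[2], c['cy']+c['fy']*y/-q[2]
E
python3 - <<'E'
from h import *
print(manip.get_obs())
for n in('scene','top','wrist'): print(n,manip.calibration(n))
a=manip.capture('top'); b=manip.capture('scene')
cv2.imwrite('pics/top.png',cv2.resize(a,(800,600)));cv2.imwrite('pics/scene.png',cv2.resize(b,(800,600)))
for n in('top','scene'):
  for l in('fan','cover','basket','cap'):
    print(n,l,[(np.round(d['box']).tolist(),round(d['confidence'],2)) for d in manip.find_in(n,l)])
E
```

```text
pics
{'time': 0.0, 'qpos': array([-1.24758868e+00,  1.24504628e-01,  1.65169437e+00,  1.45386881e-05,
        1.36749994e+00, -8.26118871e-02]), 'joint_velocities': array([ 0.0014722 ,  0.00078021,  0.00088376,  0.00191467, -0.00238598,
       -0.00104289]), 'joint_efforts': array([ 9.37874829e-04, -4.23608422e+01, -3.65452766e+01,  4.93613265e-05,
        6.95124021e-03, -2.60935082e-06]), 'eef_pos': array([ 0.25637406, -0.59662991,  0.23004129]), 'orientation': array([-1.57060834,  0.00209793, -1.16497955]), 'contact_force': array([-0.43498113, -0.36309945, -0.03019994]), 'torque': array([-0.00570487, -0.00982107, -0.01418341]), 'opening': 0.08535278475066797}
scene {'fx': 406.9539133608581, 'fy': 406.9539133608581, 'cx': 259.62008564552167, 'cy': 192.7263845234587, 'eye': array([1.25448504, 0.82187971, 0.76084148]), 'attitude': array([1.00767265, 0.01203295, 2.30125993])}
top {'fx': 464.84101328603526, 'fy': 464.84101328603526, 'cx': 262.446506754502, 'cy': 184.36146266657497, 'eye': array([0.31673215, 0.13495123, 1.31437916]), 'attitude': array([ 0.1546987 , -0.00404295, -1.57111404])}
wrist {'fx': 297.3186396354542, 'fy': 297.3186396354542, 'cx': 253.36433279942787, 'cy': 192.1508810042006, 'eye': array([ 0.31971383, -0.57031037,  0.37179911]), 'attitude': array([-0.2810058 ,  0.00332753, -1.16658096])}
top fan [([199.0, 134.0, 82.0, 81.0], 0.73), ([64.0, 226.0, 87.0, 88.0], 0.7)]
top cover [([226.0, 162.0, 23.0, 22.0], 0.69), ([212.0, 265.0, 22.0, 24.0], 0.61)]
top basket [([350.0, 143.0, 78.0, 85.0], 0.79)]
top cap [([200.0, 135.0, 83.0, 80.0], 0.33)]
scene fan [([225.0, 207.0, 76.0, 52.0], 0.69), ([380.0, 211.0, 87.0, 58.0], 0.68)]
scene cover [([320.0, 179.0, 20.0, 32.0], 0.75), ([252.0, 197.0, 19.0, 35.0], 0.71), ([199.0, 180.0, 25.0, 45.0], 0.65)]
scene basket [([144.0, 149.0, 75.0, 55.0], 0.63)]
scene cap [([118.0, 188.0, 23.0, 33.0], 0.63)]
```

View pics/top.png

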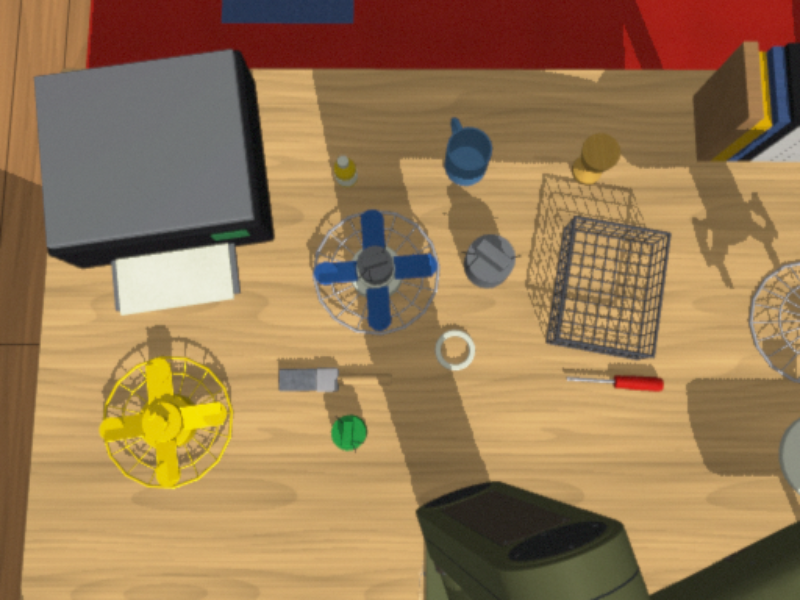

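View pics/scene.png

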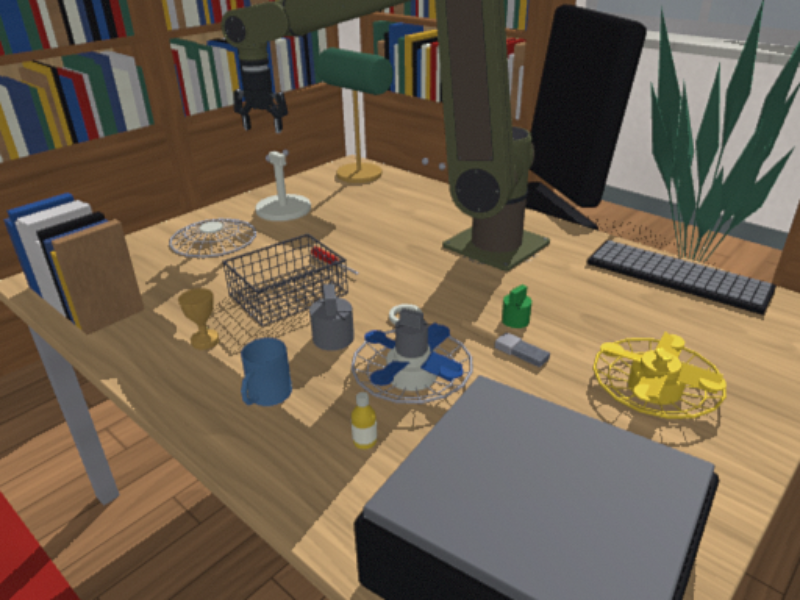

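The top view shows the grey cover candidates: one on the blue fan at (376,266), a larger grey one on the desk at (490,260), and a green one at (349,433). The yellow fan at (165,420) is a look-alike. I choose the smaller grey one on the blue fan and will check it in a crop.

```bash
python3 - <<'E'
from h import *
a=manip.capture('top'); C=cal('top'); S=cal('scene')
print('fan rim ctr',at('top',240,174.5,.033,C),'cover@.128',at('top',240,169.5,.128,C))
p=at('top',240,169.5,.128,C); 
for x in (p,): print('scene proj of bar',proj('scene',x,S),'expect ~',np.array([410,322])/1.5625)
# triangulate cover box centres: top(237.5,173) scene mid
b=[(548,342),(655,357),(669,235),(575,217)]
print('basket rim',[np.round(at('top',u/1.5625,v/1.5625,.09,C)[:2],3).tolist() for u,v in b])
cv2.imwrite('pics/crop.png',np.hstack([cv2.resize(a[120:230,185:345],None,fx=5,fy=5,interpolation=cv2.INTER_CUBIC)]))
E
```

```text
fan rim ctr [0.54446903 0.19251855 0.033     ] cover@.128 [0.5407629  0.18834442 0.128     ]
scene proj of bar (np.float64(263.85838172720827), np.float64(201.8243134363301)) expect ~ [262.4  206.08]
basket rim [[0.416, -0.103], [0.39, -0.282], [0.601, -0.318], [0.632, -0.156]]
```

View pics/crop.png

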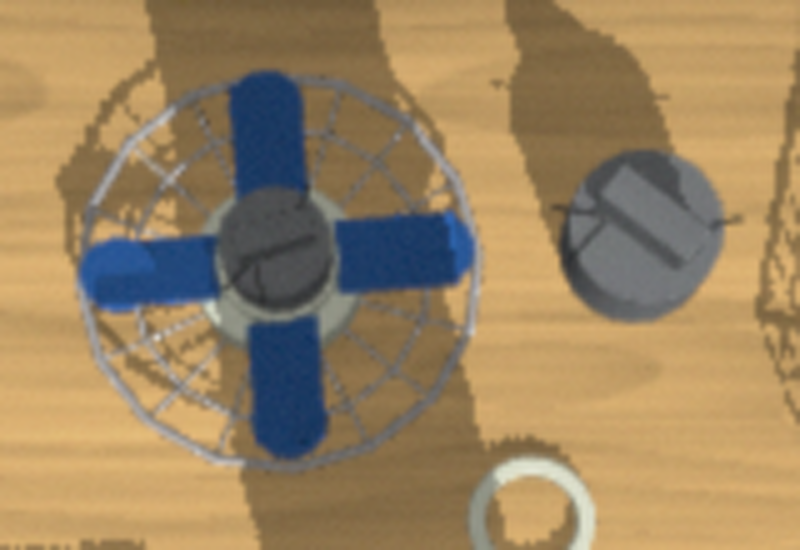

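The crop confirms the choice: the cover on the blue fan at crop (275,248) is clearly smaller than the desk one at (645,235), and its bar tilts about 18° up to the right. The fan axis is at about (0.543, 0.190) and the basket centre at about (0.51, -0.215).

Emit:
apply_moves([
  [-0.03, -0.01, 0.028, 0, 0, 0, 100],
  [-0.03, -0.01, 0.028, 0, 0, 0, 100],
  [-0.03, -0.01, 0.028, 0, 0, 0, 100],
  [-0.03, -0.01, 0.028, 0, 0, 0, 100],
  [-0.03, -0.01, 0.028, 0, 0, 0, 100],
  [-0.03, -0.01, 0.028, 0, 0, 0, 100],
  [-0.03, -0.01, 0.028, 0, 0, 0, 100],
  [-0.03, -0.01, 0.028, 0, 0, 0, 100],
  [-0.03, -0.01, 0.028, 0, 0, 0, 100],
  [-0.03, -0.01, 0.028, 0, 0, 0, 100],
  [-0.03, 0, 0.029, 0, 0, 0, 100],
  [-0.03, 0, 0.029, 0, 0, 0, 100],
  [-0.03, 0, 0.029, 0, 0, 0, 100],
  [-0.03, 0, 0.029, 0, 0, 0, 100],
  [-0.03, 0, 0.029, 0, 0, 0, 100],
  [-0.03, 0, 0.029, 0, 0, 0, 100],
  [-0.03, 0, 0.029, 0, 0, 0, 100],
  [-0.03, 0, 0.029, 0, 0, 0, 100],
  [-0.03, 0, 0.029, 0, 0, 0, 100],
  [-0.03, 0, 0.029, 0, 0, 0, 100],
])

```text
time: 2.55
eef_pos: [0.5437, 0.1809, 0.3315]
orientation: [-1.57, -0.0, -1.165]
contact_force: [0.6, -0.5, -0.1]
opening: 0.0855
```

Emit:
apply_moves([
  [0, 0, 0, 0, -0.148, 0, 100],
  [0, 0, 0, 0, -0.148, 0, 100],
  [0, 0, 0, 0, -0.148, 0, 100],
  [0, 0, 0, 0, -0.148, 0, 100],
  [0, 0, 0, 0, -0.148, 0, 100],
  [0, 0, 0, 0, -0.148, 0, 100],
  [0, 0, 0, 0, -0.148, 0, 100],
  [0, 0, 0, 0, -0.148, 0, 100],
  [0, 0, 0, 0, -0.148, 0, 100],
  [0, 0, 0, 0, -0.148, 0, 100],
  [0, 0, 0, 0, 0, 0, 100],
  [0, 0, 0, 0, 0, 0, 100],
])

```text
time: 3.75
eef_pos: [0.5434, 0.1791, 0.3314]
orientation: [-1.571, -0.0, 0.312]
contact_force: [-1.2, 0.3, 0.5]
opening: 0.0854
```

```bash
python3 - <<'E'
from h import *
o=manip.get_obs(); print(o['time'],o['eef_pos'],o['orientation'],o['qpos'],o['contact_force'])
C=cal('wrist'); w=manip.capture('wrist'); cv2.imwrite('pics/w1.png',cv2.resize(w,(800,600)))
print(C[0]); 
print([ (np.round(d['box']),d['confidence']) for d in manip.find_in('wrist','cover')],[ (np.round(d['box']),d['confidence']) for d in manip.find_in('wrist','fan')])
print(proj('wrist',[.543,.191,.142],C))
E
```

```text
3.75 [0.54338523 0.17908894 0.3314047 ] [-1.57076048e+00 -1.38490321e-04  3.12015050e-01] [ 2.24524194e-01 -9.15089668e-02  1.70217256e+00  4.78495894e-05
  1.53079423e+00 -8.74927684e-02] [-1.21450837  0.34010906  0.4854805 ]
{'fx': 297.3186396354542, 'fy': 297.3186396354542, 'cx': 253.36433279942787, 'cy': 192.1508810042006, 'eye': array([0.52065327, 0.2447461 , 0.47313782]), 'attitude': array([-0.27893807,  0.00110192,  0.31036825])}
[(array([238., 132.,  46.,  50.]), 0.96), (array([203., 231.,  56.,  74.]), 0.76), (array([73., 53., 50., 42.]), 0.65)] [(array([184.,  70., 150., 150.]), 0.77)]
(np.float64(257.99749241860115), np.float64(160.7769469516904))
```

View pics/w1.png

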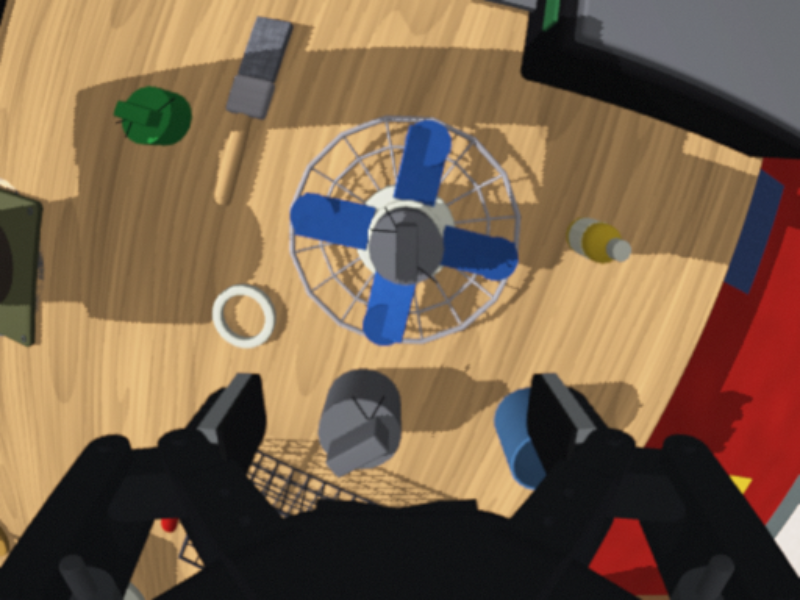

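The wrist view shows the cover at about (405,240) on the blue fan, with its bar almost vertical in the image, so the jaws are nearly perpendicular to it. I'll fit the cover model to the detected boxes and overlay it.

```bash
cat >> h.py <<'E'
def model(x,y,yaw,z0=.062):
    t=np.linspace(0,2*np.pi,60); c=[[.03*np.cos(a),.03*np.sin(a),h] for a in t for h in(0,.052)]
    b=[[i*.021,j*.008,h] for i in(-1,1) for j in(-1,1) for h in(.052,.08)]
    return R.from_euler('z',yaw).apply(np.array(c+b))+[x,y,z0]
E
python3 - <<'E'
from h import *
from scipy.optimize import least_squares
W=cal('wrist'); obs={'wrist':[238,132,46,50],'scene':[252,197,19,35],'top':[226,162,23,22]}
Cs={n:cal(n) for n in obs}
def bx(n,p,yaw):
    q=np.array([proj(n,m,Cs[n]) for m in model(*p,yaw)]); lo=q.min(0);hi=q.max(0); return np.r_[lo,hi]
yaw=.312+np.pi/2
for ns in(['wrist'],['top'],['scene'],list(obs)):
    r=least_squares(lambda p:np.concatenate([bx(n,p,yaw)-np.array([obs[n][0],obs[n][1],obs[n][0]+obs[n][2],obs[n][1]+obs[n][3]]) for n in ns]),[.543,.19]); print(ns,r.x,np.round(r.fun,1))
p=r.x
w=manip.capture('wrist'); k=6; c=w[110:200,205:320]; c=cv2.resize(c,None,fx=k,fy=k,interpolation=cv2.INTER_CUBIC)
d=c.copy()
for m in model(*p,yaw):
    u,v=proj('wrist',m,W); cv2.circle(d,(int((u-205)*k+k/2),int((v-110)*k+k/2)),2,(0,255,255),-1)
cv2.imwrite('pics/w2.png',cv2.resize(np.vstack([c,d])[:, :],None,fx=.55,fy=.55))
E
```

```text
['wrist'] [0.54771994 0.18979298] [-1.4 -0.7  1.5  0.7]
['top'] [0.5381347  0.19610107] [-0.2 -1.7  0.2  1.8]
['scene'] [0.55856633 0.19509877] [-1.2  1.1  1.2 -1.1]
['wrist', 'scene', 'top'] [0.54697705 0.19090925] [-1.8 -1.6  1.2 -0.3  0.5 -1.1  2.8 -3.6  1.9 -5.   2.1 -1.4]
```

View pics/w2.png

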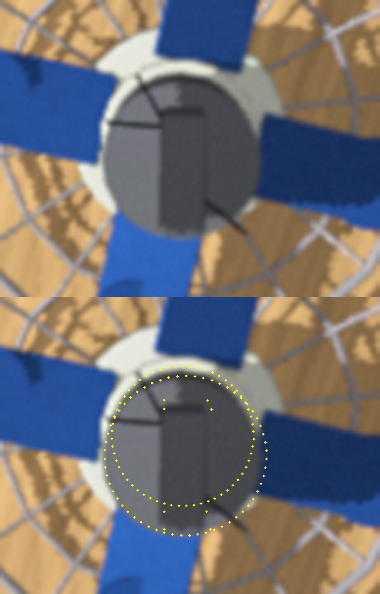

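The overlay fits to about 1 px (1 mm), with the bar aligned to the tool z axis. The cover centre is at about (0.5455, 0.1915), so I'll descend and grip.

Emit:
apply_moves([
  [0.006, 0, 0.011, 0, 0, 0, 100],
  [0, 0.03, 0, 0, 0, 0, 80],
  [0, 0.03, 0, 0, 0, 0, 70],
  [0, 0.03, 0, 0, 0, 0, 60],
  [0, 0.03, 0, 0, 0, 0, 60],
  [0, 0.03, 0, 0, 0, 0, 60],
  [0, 0.03, 0, 0, 0, 0, 60],
  [0, 0.02, 0, 0, 0, 0, 60],
  [0, 0.012, 0, 0, 0, 0, 60],
  [0, 0, 0, 0, 0, 0, 60],
  [0, 0, 0, 0, 0, 0, 60],
], newtons=30)

```text
time: 5.05
eef_pos: [0.5464, 0.1919, 0.1202]
orientation: [-1.571, -0.001, 0.315]
contact_force: [-0.5, 0.8, 0.1]
opening: 0.0515
```

Emit:
apply_moves([
  [0, 0, 0, 0, 0, 0, 0],
  [0, 0, 0, 0, 0, 0, 0],
  [0, 0, 0, 0, 0, 0, 0],
  [0, 0, 0, 0, 0, 0, 0],
  [0, 0, 0, 0, 0, 0, 0],
  [0, 0, 0, 0, 0, 0, 0],
], newtons=30)

```text
time: 5.65
eef_pos: [0.5466, 0.1916, 0.1207]
orientation: [-1.571, -0.002, 0.315]
contact_force: [0.6, 1.3, 5.5]
opening: 0.0151
```

Emit:
apply_moves([
  [0, -0.01, 0, 0, 0, 0, 0],
  [0, -0.015, 0, 0, 0, 0, 0],
  [0, -0.02, 0, 0, 0, 0, 0],
  [0, -0.02, 0, 0, 0, 0, 0],
  [0, -0.02, 0, 0, 0, 0, 0],
  [0, -0.03, 0, 0, 0, 0, 0],
  [0, -0.03, 0, 0, 0, 0, 0],
  [0, -0.03, 0, 0, 0, 0, 0],
  [0, 0, 0, 0, 0, 0, 0],
  [0, 0, 0, 0, 0, 0, 0],
])

```text
time: 6.65
eef_pos: [0.5459, 0.1914, 0.2956]
orientation: [-1.571, -0.002, 0.315]
contact_force: [0.1, 0.4, -1.0]
opening: 0.0148
```

```bash
python3 - <<'E'
from h import *
W=cal('wrist');o=manip.get_obs(); w=manip.capture('wrist'); s=manip.capture('scene')
print(o['eef_pos'],o['opening'],o['contact_force'],proj('wrist',[.545,.191,.102],W))
cv2.imwrite('pics/a3.png',np.hstack([cv2.resize(w[60:300],(400,188)),cv2.resize(s[100:280,60:340],(400,257))[:188]]) if 0 else np.vstack([cv2.resize(w[60:300],(560,263)),cv2.resize(s[100:270,100:350],(560,330))]))
t=manip.capture('top')
for n,l in(('wrist','basket'),('top','basket'),('wrist','cap'),('scene','cap')):print(n,l,[ (np.round(d['box']),round(d['confidence'],2)) for d in manip.find_in(n,l)])
E
```

```text
[0.54587635 0.19141776 0.29562135] 0.01484694124157072 [ 0.10244608  0.42969604 -1.02881923] (np.float64(253.94419263845566), np.float64(170.04828676837278))
wrist basket [(array([138., 309.,  13.,  14.]), 0.65)]
top basket [(array([349., 140.,  78.,  90.]), 0.71), (array([224., 152.,  27.,  18.]), 0.53)]
wrist cap [(array([238., 149.,  39.,  26.]), 0.98)]
scene cap [(array([256., 211.,  16.,  16.]), 0.7)]
```

View pics/a3.png

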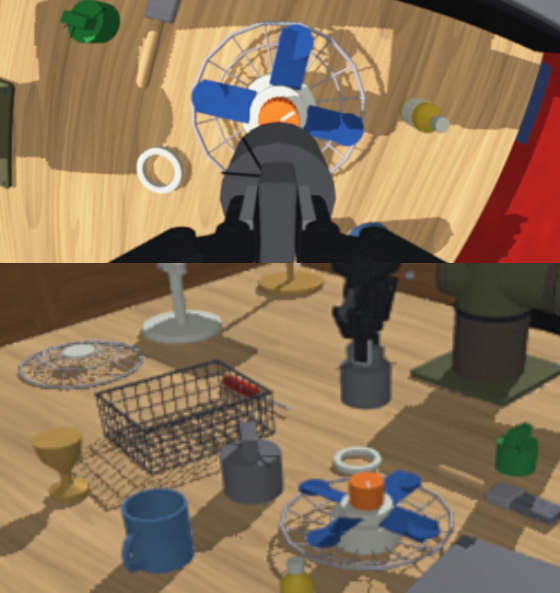

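The cover is lifted in the gripper, with the orange cap exposed on the hub at (278,112) in the wrist half. The basket is clear, so I'll carry the cover over it and lower it in.

Emit:
apply_moves([
  [-0.0133, 0, -0.0313, 0, 0, 0, 0],
  [-0.0133, 0, -0.0313, 0, 0, 0, 0],
  [-0.0133, 0, -0.0313, 0, 0, 0, 0],
  [-0.0133, 0, -0.0313, 0, 0, 0, 0],
  [-0.0133, 0, -0.0313, 0, 0, 0, 0],
  [-0.0133, 0, -0.0313, 0, 0, 0, 0],
  [-0.0133, 0, -0.0313, 0, 0, 0, 0],
  [-0.0133, 0, -0.0313, 0, 0, 0, 0],
  [-0.0133, 0, -0.0313, 0, 0, 0, 0],
  [-0.0133, 0, -0.0313, 0, 0, 0, 0],
  [-0.0133, 0, -0.0313, 0, 0, 0, 0],
  [-0.0133, 0, -0.0313, 0, 0, 0, 0],
  [0, 0, 0, 0, 0, 0, 0],
  [0, 0, 0, 0, 0, 0, 0],
])

```text
time: 8.4
eef_pos: [0.51, -0.2156, 0.2937]
orientation: [-1.57, 0.001, 0.313]
contact_force: [-0.8, 0.4, 0.5]
opening: 0.015
```

```bash
python3 - <<'E'
from h import *
o=manip.get_obs(); print(o['eef_pos'],o['orientation'],o['opening'])
p=o['eef_pos']; S=cal('scene'); T=cal('top')
s=manip.capture('scene'); t=manip.capture('top')
# basket model at estimate, overlay
def bas(x,y,yaw): return R.from_euler('z',yaw).apply([[i*.11,j*.085,.0875] for i,j in((1,1),(1,-1),(-1,-1),(-1,1))])+[x,y,0]
out=[]
for n,C,im,(r0,r1,c0,c1) in(('scene',S,s,(80,250,100,300)),('top',T,t,(110,250,300,460))):
    k=4;d=cv2.resize(im[r0:r1,c0:c1],None,fx=k,fy=k)
    q=[((u-c0)*k+2,(v-r0)*k+2) for u,v in(proj(n,m,C) for m in bas(.51,-.215,-.24))]
    cv2.polylines(d,[np.int32(q)],True,(0,255,255),1)
    out.append(cv2.resize(d,(400,int(400*d.shape[0]/d.shape[1]))))
h=min(o.shape[0] for o in out)
cv2.imwrite('pics/b1.png',np.hstack([o[:h] for o in out]))
E
```

```text
[ 0.51004926 -0.21557971  0.29371376] [-1.56960522e+00  5.61156242e-04  3.13413426e-01] 0.014994901717397247
```

View pics/b1.png

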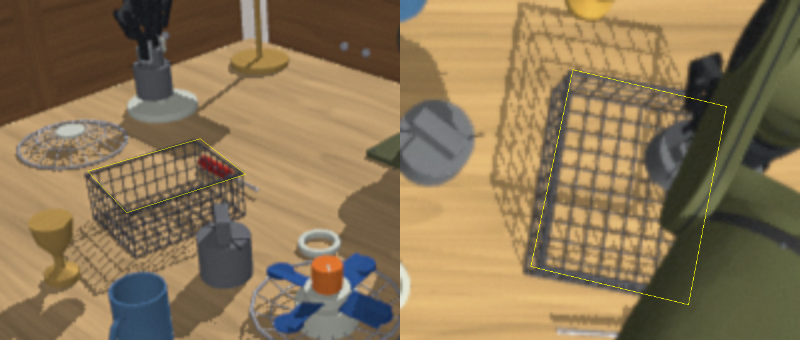

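The basket model fits in both views (rim outline on the wires), so the cover is centred over the basket. Next I lower, release and rise.

Emit:
apply_moves([
  [0, 0.03, 0, 0, 0, 0, 0],
  [0, 0.03, 0, 0, 0, 0, 0],
  [0, 0.03, 0, 0, 0, 0, 0],
  [0, 0.03, 0, 0, 0, 0, 0],
  [0, 0.03, 0, 0, 0, 0, 0],
  [0, 0.03, 0, 0, 0, 0, 0],
  [0, 0.025, 0, 0, 0, 0, 0],
  [0, 0.015, 0, 0, 0, 0, 0],
  [0, 0.005, 0, 0, 0, 0, 0],
  [0, 0, 0, 0, 0, 0, 0],
  [0, 0, 0, 0, 0, 0, 0],
])

```text
time: 9.6
eef_pos: [0.5114, -0.2155, 0.0709]
orientation: [-1.573, -0.002, 0.315]
contact_force: [0.3, 0.3, -0.5]
opening: 0.0148
```

Emit:
apply_moves([
  [0, 0, 0, 0, 0, 0, 50],
  [0, 0, 0, 0, 0, 0, 50],
  [0, 0, 0, 0, 0, 0, 50],
  [0, 0, 0, 0, 0, 0, 50],
  [0, 0, 0, 0, 0, 0, 50],
  [0, -0.015, 0, 0, 0, 0, 50],
  [0, -0.02, 0, 0, 0, 0, 50],
  [0, -0.03, 0, 0, 0, 0, 50],
  [0, -0.03, 0, 0, 0, 0, 50],
  [0, -0.04, 0, 0, 0, 0, 50],
  [0, -0.04, 0, 0, 0, 0, 80],
  [0, -0.04, 0, 0, 0, 0, 100],
  [0, 0, 0, 0, 0, 0, 100],
  [0, 0, 0, 0, 0, 0, 100],
])

```text
time: 11.0
eef_pos: [0.5109, -0.2155, 0.287]
orientation: [-1.574, -0.003, 0.315]
contact_force: [-0.4, 0.2, -1.0]
opening: 0.0854
```

Emit:
apply_moves([
  [0.0133, 0, 0.0313, 0, 0, 0, 100],
  [0.0133, 0, 0.0313, 0, 0, 0, 100],
  [0.0133, 0, 0.0313, 0, 0, 0, 100],
  [0.0133, 0, 0.0313, 0, 0, 0, 100],
  [0.0133, 0, 0.0313, 0, 0, 0, 100],
  [0.0133, 0, 0.0313, 0, 0, 0, 100],
  [0.0133, 0, 0.0313, 0, 0, 0, 100],
  [0.0133, 0, 0.0313, 0, 0, 0, 100],
  [0.0133, 0, 0.0313, 0, 0, 0, 100],
  [0.0133, 0, 0.0313, 0, 0, 0, 100],
  [0.0133, 0, 0.0313, 0, 0, 0, 100],
  [0.0133, 0, 0.0313, 0, 0, 0, 100],
  [0, 0, 0, 0, 0, 0, 100],
  [0, 0, 0, 0, 0, 0, 100],
])

```text
time: 12.4
eef_pos: [0.5448, 0.1915, 0.2825]
orientation: [-1.571, 0.003, 0.316]
contact_force: [-0.3, -0.4, -0.2]
opening: 0.0856
```

```bash
python3 - <<'E'
from h import *
W=cal('wrist');o=manip.get_obs(); w=manip.capture('wrist'); s=manip.capture('scene')
print(o['eef_pos'],o['orientation'])
hsv=cv2.cvtColor(w,cv2.COLOR_BGR2HSV); m=cv2.inRange(hsv,(5,150,120),(17,255,255))
n,_,st,ce=cv2.connectedComponentsWithStats(m)
for i in range(1,n):
    if st[i,4]>80: print(st[i],ce[i])
c=np.array([[.022*np.cos(a),.022*np.sin(a),h] for a in np.linspace(0,6.28,60) for h in(0,.04)])
from scipy.optimize import least_squares
i=1+np.argmax(st[1:,4]); b=np.r_[st[i,0],st[i,1],st[i,0]+st[i,2],st[i,1]+st[i,3]]
def f(p):
    q=np.array([proj('wrist',x,W) for x in c+[p[0],p[1],.062]]); return np.r_[q.min(0),q.max(0)]-b+[.5,.5,.5,.5]
r=least_squares(f,[.545,.19]);print(r.x,r.fun)
k=5;u0,v0=200,110;d=cv2.resize(w[110:230,200:320],None,fx=4,fy=4)
for x in c+[r.x[0],r.x[1],.062]:
    u,v=proj('wrist',x,W); cv2.circle(d,(int((u-u0+.5)*4),int((v-v0+.5)*4)),1,(0,255,0),-1)
e=cv2.resize(s[135:225,120:240],None,fx=4,fy=4); e=cv2.copyMakeBorder(e,0,120,0,0,cv2.BORDER_CONSTANT)
cv2.imwrite('pics/c1.png',cv2.resize(np.hstack([d,e]),None,fx=.8,fy=.8))
E
```

```text
[0.54483787 0.19153948 0.28250273] [-1.57105411  0.00343525  0.31648405]
[ 237  151   40   41 1210] [256.10909091 171.43305785]
[0.54615286 0.19037503] [ 0.19906438 -1.31555085 -0.19940068  1.23845761]
```

View pics/c1.png

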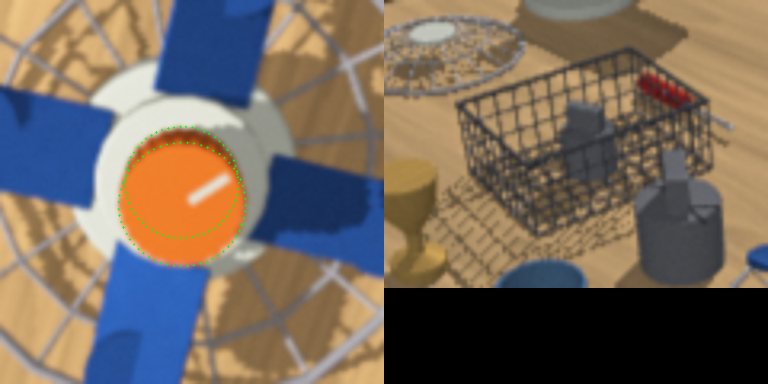

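The cap fit is good: centre (0.546, 0.1905), with a white mark at (210,188) giving its start angle. The cover stands in the basket, let go. Now I descend on the cap and grip it.

Emit:
apply_moves([
  [0.001, 0.03, -0.001, 0, 0, 0, 100],
  [0, 0.03, 0, 0, 0, 0, 100],
  [0, 0.03, 0, 0, 0, 0, 100],
  [0, 0.03, 0, 0, 0, 0, 100],
  [0, 0.03, 0, 0, 0, 0, 100],
  [0, 0.03, 0, 0, 0, 0, 100],
  [0, 0.02, 0, 0, 0, 0, 100],
  [0, 0.01, 0, 0, 0, 0, 100],
  [0, 0, 0, 0, 0, 0, 100],
  [0, 0, 0, 0, 0, 0, 100],
])

```text
time: 13.5
eef_pos: [0.5477, 0.1903, 0.0754]
orientation: [-1.571, -0.001, 0.314]
contact_force: [0.1, -0.8, -0.1]
opening: 0.0856
```

Emit:
apply_moves([
  [0, 0, 0, 0, 0, 0, 0],
  [0, 0, 0, 0, 0, 0, 0],
  [0, 0, 0, 0, 0, 0, 0],
  [0, 0, 0, 0, 0, 0, 0],
  [0, 0, 0, 0, 0, 0, 0],
  [0, 0, 0, 0, 0, 0, 0],
], newtons=40)

```text
time: 14.1
eef_pos: [0.5478, 0.191, 0.0756]
orientation: [-1.571, -0.002, 0.315]
contact_force: [-0.8, -0.9, 5.5]
opening: 0.0429
```

```bash
python3 -c "
from h import *
o=manip.get_obs();print({k:np.round(v,3) for k,v in o.items()})"
```

```text
{'time': np.float64(14.1), 'qpos': array([ 0.243,  0.118,  1.934,  0.   ,  1.088, -0.072]), 'joint_velocities': array([0.   , 0.001, 0.   , 0.002, 0.001, 0.   ]), 'joint_efforts': array([-1.0000e-03, -3.4685e+01, -2.9765e+01,  1.7000e-02, -2.4200e-01,
        1.0000e-03]), 'eef_pos': array([0.548, 0.191, 0.076]), 'orientation': array([-1.571, -0.002,  0.315]), 'contact_force': array([-0.798, -0.943,  5.493]), 'torque': array([-0.11 ,  0.183,  0.03 ]), 'opening': np.float64(0.043)}
```

Gripped at 43 mm. First try is counter-clockwise seen from above, in small turns while watching the torque.

Emit:
apply_moves([
  [0, 0, 0, 0, -0.04, 0, 0],
  [0, 0, 0, 0, -0.04, 0, 0],
  [0, 0, 0, 0, -0.04, 0, 0],
  [0, 0, 0, 0, 0, 0, 0],
])

```text
time: 14.5
eef_pos: [0.5481, 0.191, 0.0756]
orientation: [-1.571, -0.003, 0.436]
contact_force: [0.1, -0.3, 5.1]
opening: 0.0426
```

```bash
python3 -c "
from h import *
o=manip.get_obs();print({k:np.round(o[k],3) for k in ('torque','contact_force','orientation','qpos','joint_efforts')})"
```

```text
{'torque': array([-0.024, -0.045,  0.003]), 'contact_force': array([ 0.078, -0.348,  5.053]), 'orientation': array([-1.571, -0.003,  0.436]), 'qpos': array([ 0.243,  0.118,  1.934, -0.   ,  1.087, -0.193]), 'joint_efforts': array([  0.046, -34.89 , -29.44 ,   0.045,   0.035,  -0.114])}
```

Turning freely so far (about 7°, 0.11 N m). I'll continue past the 5–20° jam window.

Emit:
apply_moves([
  [0, 0, 0, 0, -0.04, 0, 0],
  [0, 0, 0, 0, -0.04, 0, 0],
  [0, 0, 0, 0, -0.04, 0, 0],
  [0, 0, 0, 0, 0, 0, 0],
])

```text
time: 14.9
eef_pos: [0.5492, 0.1908, 0.0757]
orientation: [-1.573, -0.005, 0.555]
contact_force: [5.1, -0.6, 2.8]
opening: 0.0429
```

```bash
python3 -c "
from h import *
o=manip.get_obs();print({k:np.round(o[k],3) for k in ('torque','contact_force','orientation','qpos','joint_efforts')})"
```

```text
{'torque': array([-0.144, -0.906, -0.017]), 'contact_force': array([ 5.052, -0.635,  2.774]), 'orientation': array([-1.573, -0.005,  0.555]), 'qpos': array([ 2.430e-01,  1.190e-01,  1.933e+00, -1.000e-03,  1.084e+00,
       -3.120e-01]), 'joint_efforts': array([  1.555, -35.462, -27.813,   0.459,   1.343,  -0.234])}
```

Emit:
apply_moves([
  [0, 0, 0, 0, -0.04, 0, 0],
  [0, 0, 0, 0, -0.04, 0, 0],
  [0, 0, 0, 0, 0, 0, 0],
])

```text
time: 15.2
eef_pos: [0.5496, 0.1909, 0.0759]
orientation: [-1.574, -0.006, 0.633]
contact_force: [6.3, -0.4, 3.1]
opening: 0.0431
```

```bash
python3 -c "
from h import *
o=manip.get_obs();print({k:np.round(o[k],3) for k in ('torque','contact_force','orientation','qpos','joint_efforts')})
w=manip.capture('wrist'); s=manip.capture('scene')
cv2.imwrite('pics/j1.png',np.hstack([cv2.resize(w[130:290,170:340],(510,480)),cv2.resize(s[190:240,240:290],(290,480))]))"
```

```text
{'torque': array([-0.101, -1.154, -0.386]), 'contact_force': array([ 6.335, -0.38 ,  3.097]), 'orientation': array([-1.574, -0.006,  0.633]), 'qpos': array([ 2.420e-01,  1.190e-01,  1.933e+00, -1.000e-03,  1.084e+00,
       -3.910e-01]), 'joint_efforts': array([  2.072, -35.609, -27.529,   0.401,   1.681,  -0.504])}
```

View pics/j1.png

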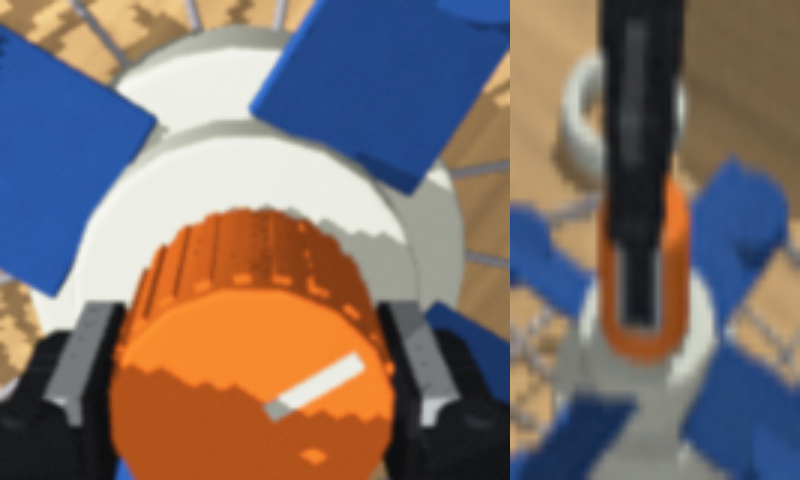

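The torque rises sharply: wrist -0.39 N m and joint 6 at 0.50 N m at 18°. The mark stays fixed relative to the fingers, so the cap isn't slipping. Counter-clockwise jams, so this is a left-hand thread. I'll turn back and on clockwise.

Emit:
apply_moves([
  [0, 0, 0, 0, 0.08, 0, 0],
  [0, 0, 0, 0, 0.08, 0, 0],
  [0, 0, 0, 0, 0.08, 0, 0],
  [0, 0, 0, 0, 0.08, 0, 0],
  [0, 0, 0, 0, 0.1, 0, 0],
  [0, 0, 0, 0, 0.1, 0, 0],
  [0, 0, 0, 0, 0.1, 0, 0],
  [0, 0, 0, 0, 0.1, 0, 0],
  [0, 0, 0, 0, 0, 0, 0],
])

```text
time: 16.2
eef_pos: [0.5476, 0.1911, 0.0756]
orientation: [-1.57, -0.001, -0.088]
contact_force: [0.1, -0.4, 6.4]
opening: 0.0429
```

```bash
python3 -c "
from h import *
o=manip.get_obs();print({k:np.round(o[k],3) for k in ('torque','contact_force','orientation','qpos','joint_efforts')})"
```

```text
{'torque': array([-0.065,  0.029, -0.066]), 'contact_force': array([ 0.08 , -0.408,  6.404]), 'orientation': array([-1.57e+00, -1.00e-03, -8.80e-02]), 'qpos': array([0.243, 0.118, 1.934, 0.   , 1.088, 0.331]), 'joint_efforts': array([ 1.3000e-01, -3.3994e+01, -2.8840e+01, -1.9000e-02, -1.1000e-02,
        2.7200e-01])}
```

Emit:
apply_moves([
  [0, 0, 0, 0, 0.1, 0, 0],
  [0, 0, 0, 0, 0.1, 0, 0],
  [0, 0, 0, 0, 0.1, 0, 0],
  [0, 0, 0, 0, 0.1, 0, 0],
  [0, 0, 0, 0, 0, 0, 0],
])

```text
time: 16.7
eef_pos: [0.5476, 0.1911, 0.0757]
orientation: [-1.57, -0.001, -0.488]
contact_force: [-0.2, -0.6, 7.4]
opening: 0.0429
```

```bash
python3 -c "
from h import *
o=manip.get_obs();print({k:np.round(o[k],3) for k in ('torque','contact_force','orientation','qpos','joint_efforts')})
w=manip.capture('wrist')
def mk(im):
  c=im[225:290,200:305];h=cv2.cvtColor(c,cv2.COLOR_BGR2HSV);m=cv2.inRange(h,(0,0,120),(180,90,255));n,_,st,ce=cv2.connectedComponentsWithStats(m);return [(st[i].tolist(),ce[i].round(1).tolist()) for i in range(1,n) if 25<st[i,4]<500]
print(mk(w))
"
```

```text
{'torque': array([-0.025,  0.009, -0.038]), 'contact_force': array([-0.154, -0.628,  7.373]), 'orientation': array([-1.57e+00, -1.00e-03, -4.88e-01]), 'qpos': array([0.243, 0.118, 1.934, 0.   , 1.088, 0.731]), 'joint_efforts': array([ 1.2300e-01, -3.3992e+01, -2.8841e+01, -9.0000e-03, -1.0000e-03,
        2.7300e-01])}
[([0, 0, 16, 8, 96], [7.4, 2.6]), ([92, 0, 13, 7, 68], [98.6, 2.3]), ([58, 23, 33, 22, 236], [74.3, 33.7])]
```

No jam at 46° the other way, the torque is flat, and the mark at (274,259) has not moved relative to the fingers. I'll go on to 80° and then lift.

Emit:
apply_moves([
  [0, 0, 0, 0, 0.1, 0, 0],
  [0, 0, 0, 0, 0.1, 0, 0],
  [0, 0, 0, 0, 0.1, 0, 0],
  [0, 0, 0, 0, 0.1, 0, 0],
  [0, 0, 0, 0, 0.1, 0, 0],
  [0, 0, 0, 0, 0.1, 0, 0],
  [0, 0, 0, 0, 0, 0, 0],
  [0, -0.005, 0, 0, 0, 0, 0],
  [0, 0, 0, 0, 0, 0, 0],
])

```text
time: 17.65
eef_pos: [0.547, 0.1909, 0.0795]
orientation: [-1.571, 0.0, -1.085]
contact_force: [1.7, 0.7, 1.0]
opening: 0.043
```

Emit:
apply_moves([
  [0, -0.005, 0, 0, 0, 0, 0],
  [0, -0.01, 0, 0, 0, 0, 0],
  [0, -0.01, 0, 0, 0, 0, 0],
  [0, -0.015, 0, 0, 0, 0, 0],
  [0, -0.015, 0, 0, 0, 0, 0],
  [0, -0.015, 0, 0, 0, 0, 0],
  [0, -0.015, 0, 0, 0, 0, 0],
  [0, -0.01, 0, 0, 0, 0, 0],
  [0, -0.005, 0, 0, 0, 0, 0],
  [0, 0, 0, 0, 0, 0, 0],
  [0, 0, 0, 0, 0, 0, 0],
  [0, 0, 0, 0, 0, 0, 0],
  [0, 0, 0, 0, 0, 0, 0],
])

```text
time: 18.95
eef_pos: [0.5465, 0.1906, 0.1784]
orientation: [-1.572, 0.0, -1.085]
contact_force: [1.0, -0.3, -0.8]
opening: 0.0428
```

```bash
python3 -c "
from h import *
o=manip.get_obs();print({k:np.round(o[k],3) for k in ('torque','contact_force','orientation','eef_pos','opening','joint_velocities')})
s=manip.capture('scene')
cv2.imwrite('pics/z.png',cv2.resize(s[90:290,90:350],None,fx=3,fy=3))"
```

```text
{'torque': array([-0.032,  0.03 ,  0.02 ]), 'contact_force': array([ 0.983, -0.331, -0.831]), 'orientation': array([-1.572,  0.   , -1.085]), 'eef_pos': array([0.547, 0.191, 0.178]), 'opening': np.float64(0.043), 'joint_velocities': array([ 0.   , -0.002, -0.003,  0.   , -0.001,  0.001])}
```

View pics/z.png

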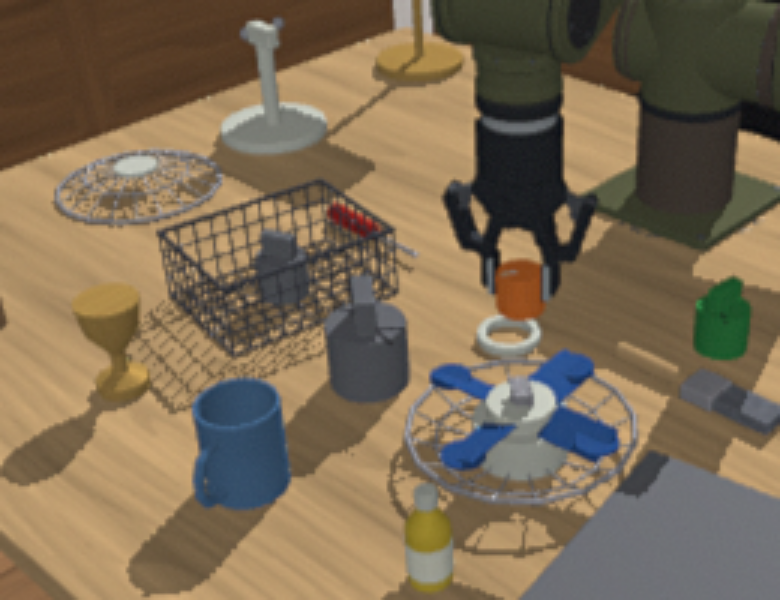

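The view shows the cap held upright at (520,290) above the bare neck at (518,388), the cover standing in the basket at (282,268), and nothing else disturbed. Handing in.

```bash
python3 -c "
from h import *
print(manip.job_done())"
```

```text
the job is handed in; nothing more can be done
None
```

The job is done and handed in at about 19 s of the 66 s allowed; no verdict was reported.

- **Cover:** I lifted the small grey cover off the blue fan's hub and set it down in the basket. The last picture shows it standing there, let go.
- **Thread:** The cap jammed counter-clockwise at about 18° (wrist torque 0.39 N m, joint 6 effort 0.50 N m), so it has a left-hand thread. Clockwise it turned without jamming, and at 80° from the start it lifted freely.
- **Cap:** It is held upright and still, raised about 100 mm above the hub and within a few millimetres of the fan's axis. The opening reads 43 mm, the joints are at rest and the outside force is about 1 N. The bare neck shows below it, and the bystanders in that picture look unmoved; I judged this by eye and did not measure it.

**Readings that disagreed:**
- While turning freely clockwise, joint 6 read 0.27 N m, above the stated 0.15. The wrist torque stayed under 0.07, so I trusted that.
- Fitting the cover from each camera alone gave positions up to 20 mm apart. I used the wrist camera's fit, and both grasps closed on the right widths.

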